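# Turn the sharpening stone over in its slide-jaw holder

## Robot

A 6-joint arm with a two-finger parallel gripper is mounted at the origin on the work surface. World frame = base frame: x ahead of the robot, y to its left, z up, the work surface at z = 0. Lengths are in m, angles in rad, forces in N, time in s.
With the tool pointing down it reaches from about 0.35 to 0.85 m from the base axis. Payload 8.1 kg.
Tool frame: the origin (TCP) lies midway between the tips of the shut fingers; the grasp point (between the pads) lies 19 mm behind it; z points along the fingers, y is the line along which they close (so a half turn about z gives the same grasp; the last joint's range is limited). The gripper opens to 93 mm and grips with 3 to 60 N. Pads are 15 mm wide; open, the fingers measure 128 mm over their backs; the gripper's body (75 mm by 188 mm) begins 65 mm behind the grasp point.
Start: joints at [1.151, 0.13, 1.488, -0, 1.523, -0.085], TCP at [0.197, 0.567, 0.219] pointing down, gripper open.
Joint ranges: [-2.96, 2.96], [-0.89, 2.26], [0.02, 2.5], [-1.34, 4.48], [0, 2.73], [-2.66, 2.66]. Speed limits (rad/s): [2.39, 2.39, 2.79, 3.14, 3.14, 3.14].

## Interface

Orientations are given as a unit quaternion [w, x, y, z].
In Python, from rig import env gives the robot as it stands.
- The arm moves only by the shell command python3 -m jog 'ROWS'. ROWS is JSON, a list of rows, each a list of 3 entries, a list of its own where there are three numbers: the shift along the tool's x, y, z in units of 100 cm (1.0 is 100 cm), then the turn, a rotation vector about the tool's x, y, z in units of 60 degrees (1.0 is 60 degrees), then the gripper's target within -1 to 1 (shut at 1, half-way at 0, fully open at -1). A call has 1 to 12 rows; each row shifts and turns the commanded pose from where the row before left it, along the tool's axes as they then stand; what a row does not reach is not made up. A row lasts 1/12 s, in which the tool goes at most 41.7 mm and 7.16 degrees, less where a joint would pass 70% of its speed; a pose out of reach is approached as far as the arm can. A call with a number of a shift or a turn outside -1 to 1 is refused whole. A call with a gripper value outside its range is refused whole. The fingers move at their own pace and stop on an object; the grip force is fixed at half the most. Time passes only in rows, so rows that do not move let the fingers close. It gives the time, the measured TCP pose, the force, the opening and the grip force at its end, in the units of the state.
- env.observe(): the state, without advancing time (a new reading comes with each control period).
- env.camera(name): name is "scene" or "top"; returns a dict with "frame" (384x512x3 uint8, red, green, blue), "intrinsics" (3x3 intrinsics, pixels), "k1" (the pictures are not rectified: a ray, as slopes to the right and down, at radius r is drawn at 1 + k1 r^2 times it, then the intrinsics apply), "cam_to_world" (4x4, takes a point from camera to world coordinates). Camera axes: x right, y up, looking along -z (the intrinsics and any distortion apply to the point x, -y, -z); pixel columns grow to the right and rows downward; lengths in m; the calibration is good to about 2 mm. A picture is of the moment at which its call begins. There is no depth.
- env.job_done(): hands the job in; it is judged then, once.
Trained networks look in a picture, given as the dict that the camera call returned (one of the last four; its "shot" number tells which), for a name from the list of things; names that differ only in an ending like _2 or _b are one class to them, and where a whole thing is asked for, a point or a joint stands for the part that bears it (a point fixed in the world has none). Each returns a list of dicts, best first, with "conf" (0 to 1); they miss things now and then, are a little off and sometimes report something else, mostly with a low value. They report only what shows in the picture. A call takes as long as a camera call.
- env.look_for(picture, label): "at" ([x, y, z] in m, in world coordinates, good to about 4 mm: the middle of the surface that is visible of it).
The state is a dict: "t": time; "qpos": joint angles; "qd": joint speeds; "joint_efforts": joint torques, N m; "tcp_pos": TCP position; "eef_rot": TCP orientation; "contact_force": force on the tool from outside, world axes, zero at the start; "wrist_torque": the same for the moment, N m; "grip_width": opening from 0.0 (shut) to 1.0 (fully open); "finger_force": force on a finger pad.
Only numpy, scipy, OpenCV 4.12 (cv2) and the standard library are available. Lean on these libraries where they do the work, as an engineer would, in place of code of your own. Each camera call takes 0.05 s, during which the arm holds its last target. There are 200 camera calls.

## Task

The sharpening stone is pinched in its slide-jaw holder with the grooved face up. Slide the jaw back, turn the stone over and set it gently, smooth face up, back on the rail between the two jaws, then push the sliding jaw up snug so that the stone is held squarely between both jaws. Do not drop or knock the stone, and leave everything else on the counter where it is.

Things in the scene. Friction and masses are not known exactly. Their poses are not given: they have to be found in the camera images.
- stone: Loose grey sharpening stone, a block 150 x 50 x 25 mm, 0.3 to 0.5 kg. Origin at its centre; x along its length, y across its width, z out of the face with nine diagonal grooves (up at the start; the other face is smooth). It starts lying along the rail, centre 34.5 mm above the counter, and overhangs rail (7 mm) and jaws (3 mm) on both long sides. It can stand on end on rail or counter.
- holder: Slide-jaw stone holder, fixed to the counter. Origin on the counter under the middle of the stone's place; x along the rail towards the sliding jaw, z up. Rail 36 mm wide, x -115 to 180 mm, flat top at z 22 mm (the stone lies on it). Fixed jaw 44 mm wide, x -105 to -75 mm, top at z 36 mm, face at x -75 mm. Rubber feet 80 mm wide, 10 mm high, at x -114 to -86 and 152 to 180 mm.
- jaw (a joint): Sliding jaw's place along the rail in m, growing away from the fixed jaw. Gap between the jaw faces = 140 mm + value; its face is at holder x = 65 mm + value; travel 0 to 0.055. It starts at 0.010 to 0.011, up against the 150 mm stone; 0.010 = stone snugly held. It stays where it is put (friction about 5 N).
- jaw_grip (a point): The point to grip the sliding jaw: its middle, 26 mm above the counter. The jaw is a steel block 30 mm long along the rail (its face is 15 mm from this point) and 44 mm wide across it, with flat sides from 8 to 36 mm above the counter to pinch from above; low screw head on top to 39 mm.
- pinch_pot: Bystander: white ceramic pinch pot, 72 mm across, 40 mm high, beyond the sliding-jaw end of the holder; origin at centre of underside.
- dressing_stone: Bystander: small pale dressing stone, 75 x 26 x 20 mm, lying flat beside the holder; origin at centre of underside, x along its length.
- knife: Bystander: kitchen knife lying flat, about 270 mm long, 18 mm thick at the handle, to the right of the holder; origin near the bolster, x towards the point.
- tumbler: Bystander: glass tumbler, 72 mm across, 110 mm high, on the far side of the holder; origin at centre of underside.
- oil_bottle: Bystander: amber glass bottle, 56 mm across, 150 mm high, on the far side of the holder; origin at centre of underside.
- mug: Bystander: mug, 80 mm across with a handle, 92 mm high, on the far side of the holder; origin at centre of underside.
- spice_jar: Bystander: glass jar with steel cap, 50 mm across, 90 mm high, on the far side of the holder; origin at centre of underside.

How it is judged:
By the outcome, as a careful person would: the job done as asked, in the order asked, and still so for the second after the job is handed in, with the robot touching nothing.
It also fails if it takes over 62 s, if anything falls off the work surface, if the arm or the gripper's body presses on something with over 40 N, if the wrist force passes 120 N, or if a joint passes its speed limit or range.

## Working session

There is one attempt and no reset: what is moved stays moved. The work goes in short steps, Python scripts to look and compute and a shell command to move; the robot and the scene stay as the last step left them, time stands still between calls to the robot, and variables do not carry over. Pictures are saved under pics/ and viewed, at most 10 in all, crops included, and the job is handed in when it is done.

```bash
ls; mkdir -p pics; cat > h.py <<'E'
import numpy as np, cv2
from rig import env
def shot(n,save=None):
    p=env.camera(n)
    if save: cv2.imwrite('pics/'+save+'.png',p['frame'][:,:,::-1])
    return p
def ray(p,u,v):
    K=np.array(p['intrinsics']);d=np.array([(u-K[0,2])/K[0,0],(v-K[1,2])/K[1,1]])
    s=d.copy()
    for _ in range(20): s=d/(1+p['k1']*(s@s))
    T=np.array(p['cam_to_world']); r=T[:3,:3]@np.array([s[0],-s[1],-1]); return T[:3,3],r
def atz(p,u,v,z):
    o,r=ray(p,u,v); return o+r*(z-o[2])/r[2]
def tri(a,b):
    A=np.zeros((3,3));B=np.zeros(3)
    for p,u,v in (a,b):
        o,r=ray(p,u,v);r=r/np.linalg.norm(r);M=np.eye(3)-np.outer(r,r);A+=M;B+=M@o
    return np.linalg.solve(A,B)
def proj(p,X):
    T=np.array(p['cam_to_world']);c=T[:3,:3].T@(np.array(X)-T[:3,3]);s=np.array([c[0],-c[1]])/-c[2]
    s=s*(1+p['k1']*(s@s));K=np.array(p['intrinsics']);return K[0,0]*s[0]+K[0,2],K[1,1]*s[1]+K[1,2]
E
python3 - <<'E'
from h import *
np.set_printoptions(precision=4,suppress=True)
print(env.observe())
for n in('scene','top'):
    p=shot(n,n+'0');print(n,np.array(p['cam_to_world']),p['k1'],p['intrinsics'])
    for l in ['stone','holder','jaw','jaw_grip','pinch_pot','dressing_stone','knife','tumbler','oil_bottle','mug','spice_jar']:
        print(l,[(np.round(d['at'],3).tolist(),round(d['conf'],2)) for d in env.look_for(p,l)[:2]])
E
```

```text
pics
{'t': 0.0, 'qpos': array([ 1.1506,  0.1312,  1.4893, -0.    ,  1.523 , -0.0854]), 'qd': array([ 0.0008, -0.0012, -0.0001, -0.0003,  0.0015,  0.0014]), 'joint_efforts': array([  0.0026, -55.9854, -49.1759,   0.0769,   0.0358,  -0.0003]), 'tcp_pos': array([0.1969, 0.5661, 0.2176]), 'eef_rot': array([-0.0002,  0.1666,  0.986 , -0.0009]), 'contact_force': array([-0.0435,  0.8303, -0.6097]), 'wrist_torque': array([ 0.0069,  0.0015, -0.0017]), 'finger_force': 0.0, 'grip_width': 1.0049159788308504}
scene [[ 0.8253 -0.4823  0.2936  0.9474]
 [ 0.5644  0.6908 -0.4519 -0.4919]
 [ 0.0152  0.5387  0.8424  0.9594]
 [ 0.      0.      0.      1.    ]] -0.09774289297606158 [[403.2282   0.     249.3764]
 [  0.     403.2282 184.9322]
 [  0.       0.       1.    ]]
stone [([0.531, -0.103, 0.046], 0.83), ([0.763, 0.096, 0.057], 0.37)]
holder [([0.544, -0.353, 0.011], 0.66), ([0.537, -0.01, 0.023], 0.55)]
jaw [([0.542, -0.008, 0.036], 0.56)]
jaw_grip [([0.546, -0.006, 0.036], 0.42), ([0.535, -0.008, 0.022], 0.29)]
pinch_pot [([0.544, 0.164, 0.028], 0.92), ([0.541, -0.011, 0.034], 0.74)]
dressing_ston
[... 328 characters left out ...]
038 -0.0103]
 [-0.002   0.2215  0.9752  1.0724]
 [ 0.      0.      0.      1.    ]] -0.09042311361007557 [[393.5342   0.     253.0856]
 [  0.     393.5342 187.8036]
 [  0.       0.       1.    ]]
stone [([0.522, -0.098, 0.049], 0.56)]
holder [([0.531, 0.004, 0.021], 0.6)]
jaw [([0.534, -0.009, 0.036], 0.49)]
jaw_grip [([0.539, -0.007, 0.038], 0.73)]
pinch_pot [([0.55, 0.156, 0.026], 0.66)]
dressing_stone [([0.64, -0.066, 0.019], 0.85), ([0.526, -0.353, 0.009], 0.32)]
knife [([0.53, -0.352, 0.011], 0.64)]
tumbler [([0.747, 0.284, 0.072], 0.66), ([0.64, -0.068, 0.02], 0.17)]
oil_bottle [([0.72, -0.089, 0.102], 0.81)]
mug [([0.769, 0.102, 0.042], 0.76)]
spice_jar [([0.712, -0.267, 0.081], 0.9)]
```

```bash
ls -la . pics
```

```text
.:
total 16
drwxr-xr-x  3 agent agent 4096 Nov 30 21:18 .
drwxr-xr-x 23 root  root  4096 Nov 30 21:18 ..
-rw-r--r--  1 agent agent  882 Nov 30 21:18 h.py
drwxr-xr-x  2 agent agent 4096 Nov 30 21:18 pics

pics:
total 604
drwxr-xr-x 2 agent agent   4096 Nov 30 21:18 .
drwxr-xr-x 3 agent agent   4096 Nov 30 21:18 ..
-rw-r--r-- 1 agent agent 275699 Nov 30 21:18 scene0.png
-rw-r--r-- 1 agent agent 327725 Nov 30 21:18 top0.png
```

```bash
python3 - <<'E'
import cv2
a=cv2.imread('pics/top0.png')[80:230,160:380];cv2.imwrite('pics/topc.png',cv2.resize(a,None,fx=3.6,fy=3.6,interpolation=cv2.INTER_CUBIC))
a=cv2.imread('pics/scene0.png')[130:330,140:400];cv2.imwrite('pics/scenec.png',cv2.resize(a,None,fx=3,fy=3,interpolation=cv2.INTER_CUBIC))
E
```

```text
(no output)
```

View pics/topc.png

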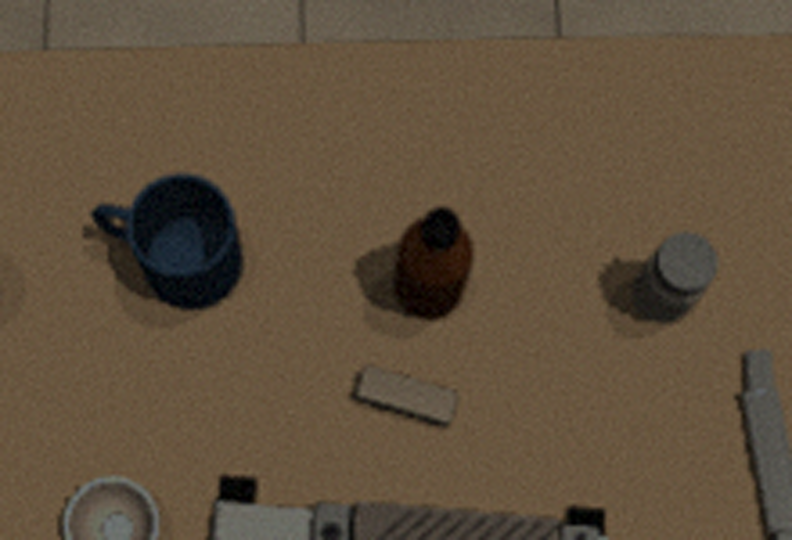

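View pics/scenec.png

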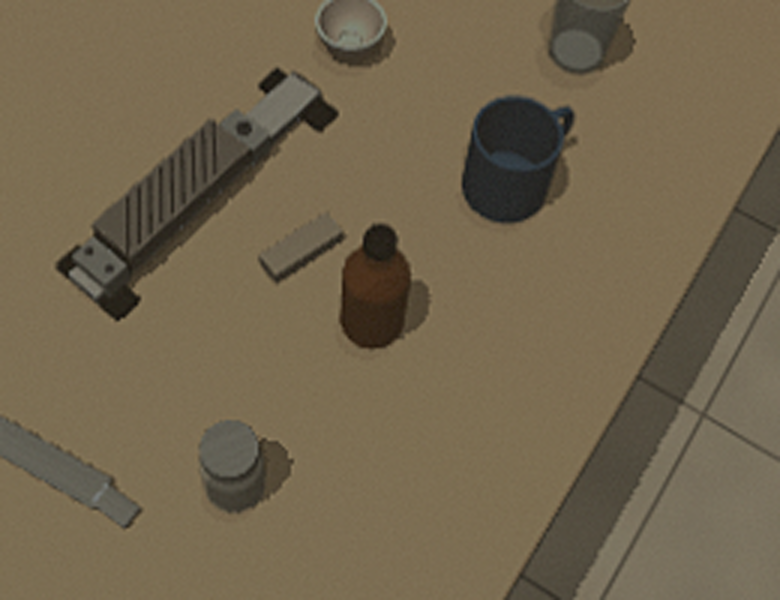

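```bash
python3 - <<'E'
import cv2,numpy as np
a=cv2.imread('pics/top0.png')[208:248,212:334];a=np.clip(a*1.8,0,255).astype('uint8');a=cv2.resize(a,None,fx=6.5,fy=6.5,interpolation=cv2.INTER_CUBIC)
b=cv2.imread('pics/scene0.png')[150:240,155:255];b=np.clip(b*1.8,0,255).astype('uint8');b=cv2.resize(b,(360,324),interpolation=cv2.INTER_CUBIC)
c=np.zeros((600,800,3),'uint8');c[:a.shape[0],:a.shape[1]]=a;c[265:265+324,:360]=b
cv2.imwrite('pics/c2.png',c)
E
```

```text
(no output)
```

View pics/c2.png

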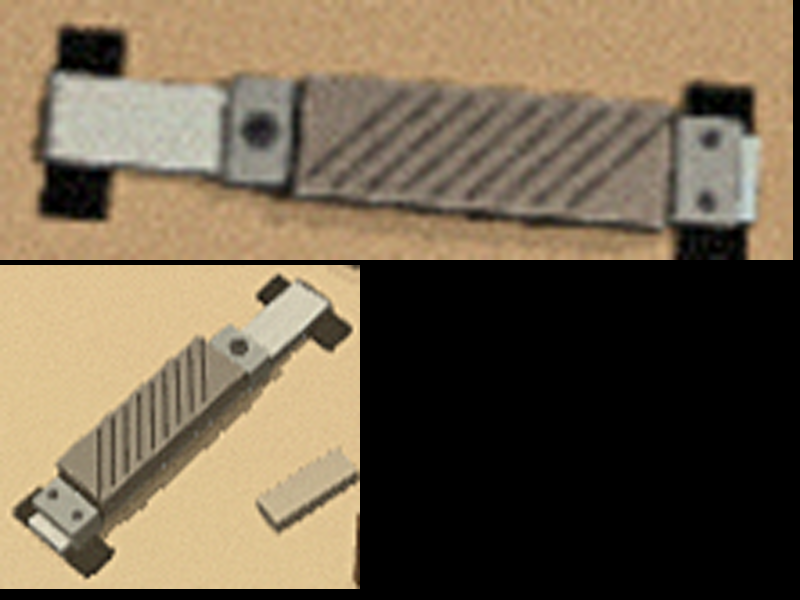

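```bash
python3 - <<'E'
from h import *
from scipy.optimize import least_squares
np.set_printoptions(precision=4,suppress=True)
T=shot('top');S=shot('scene')
t=[(302,76),(294,194),(675,104),(663,230)];s=[(248,375),(202,335),(100,500),(58,465)]
t=[(212+(a+.5)/6.5-.5,208+(b+.5)/6.5-.5) for a,b in t]; s=[(155+a/3.6-.4,150+(b-265)/3.6-.4) for a,b in s]
P=[tri((T,*a),(S,*b)) for a,b in zip(t,s)];print(np.array(P))
L=[(75,-25),(75,25),(-75,-25),(-75,25)]
def f(q,r=True):
    e=[]
    for (lx,ly),a,b in zip(L,t,s):
        c,sn=np.cos(q[3]),np.sin(q[3]);X=[q[0]+(c*lx-sn*ly)/1e3,q[1]+(sn*lx+c*ly)/1e3,q[2]]
        e+=list(np.subtract(proj(T,X),a))+list(np.subtract(proj(S,X),b))
    return np.array(e)
r=least_squares(f,[.53,-.1,.047,1.5]);print(r.x,f(r.x))
# jaw centre screw head
print(tri((T,212+259/6.5-.4,208+130/6.5-.4),(S,155+238/3.6-.4,150+(346-265)/3.6-.4)))
# rail end left corners top view, fixed jaw screws
for u,v,z in [(50,75,.022),(45,160,.022),(711,138,.036),(706,202,.036)]: print(atz(T,212+u/6.5-.4,208+v/6.5-.4,z))
E
python3 -c "print(open('h.py').read()[:80])"
```

```text
[[ 0.5583 -0.0248  0.0361]
 [ 0.5101 -0.0196  0.0432]
 [ 0.5404 -0.1758  0.0473]
 [ 0.4915 -0.1685  0.0376]]
[ 0.5251 -0.0973  0.0411  1.4465] [ 0.2841 -0.751  -0.2893 -0.5248 -0.3129 -0.0555 -0.611   0.4845 -0.5374
  0.3959  0.7986  0.8532  0.0335 -0.0685 -0.6645 -0.7105]
[ 0.5363 -0.0071  0.0357]
[0.563  0.0788 0.022 ]
[0.5277 0.0812 0.022 ]
[ 0.5278 -0.1911  0.036 ]
[ 0.5019 -0.1875  0.036 ]
import numpy as np, cv2
from rig import env
def shot(n,save=None):
    p=env.cam
```

The crops show the holder running nearly along world y. The stone's top corners are at about top-view (258,219)…(314,243), and the jaw's screw head is at (251,227). Next I refine the holder pose with a joint fit.

```bash
python3 - <<'E'
from h import *
from scipy.optimize import least_squares
np.set_printoptions(precision=4,suppress=True)
T=shot('top');S=shot('scene')
t=[(302,76),(294,194),(675,104),(663,230),(259,130),(50,75),(45,160),(711,138),(706,202)]
s=[(248,375),(202,335),(100,500),(58,465),(238,346)]
Lt=[(75,-25,47),(75,25,47),(-75,-25,47),(-75,25,47),(90.5,0,39),(180,-18,22),(180,18,22)]
t=[(212+(a+.5)/6.5-.5,208+(b+.5)/6.5-.5) for a,b in t]; s=[(155+a/3.6-.4,150+(b-265)/3.6-.4) for a,b in s]
def f(q,cams='ts'):
    e=[];c,sn=np.cos(q[2]),np.sin(q[2])
    W=lambda l:[q[0]+(c*l[0]-sn*l[1])/1e3,q[1]+(sn*l[0]+c*l[1])/1e3,l[2]/1e3]
    if 't' in cams: e+=[np.subtract(proj(T,W(l)),a) for l,a in zip(Lt,t)]
    if 's' in cams: e+=[np.subtract(proj(S,W(l)),a) for l,a in zip(Lt,s)]
    return np.array(e).ravel()
for c in('t','s','ts'):
    r=least_squares(f,[.53,-.1,1.45],args=(c,),loss='soft_l1');print(c,r.x,np.abs(r.fun).max())
q=r.x;d=np.array([np.cos(q[2]),np.sin(q[2])]);J=q[:2]+.0905*d
o=env.observe();from scipy.spatial.transform import Rotation as R
w=o['eef_rot'];Rt=R.from_quat([w[1],w[2],w[3],w[0]]).as_matrix()
Rg=np.column_stack([[d[0],d[1],0],[d[1],-d[0],0],[0,0,-1]])
print('jaw',J,'turn/60',np.degrees(R.from_matrix(Rt.T@Rg).as_rotvec())/60,'shift in goal tool axes',Rg.T@(np.r_[J,.12]-o['tcp_pos']))
E
```

```text
t [ 0.5243 -0.0975  1.4528] 0.7875441413553119
s [ 0.5276 -0.0992  1.4407] 0.9550883223945732
ts [ 0.5254 -0.0979  1.4537] 1.6479701533935724
jaw [ 0.536 -0.008] turn/60 [-0.      0.      1.2921] shift in goal tool axes [-0.5312  0.4037  0.0986]
```

```bash
python3 -m jog '[[[0,0,0],[0,0,0.108],-1],[[0,0,0],[0,0,0.108],-1],[[0,0,0],[0,0,0.108],-1],[[0,0,0],[0,0,0.108],-1],[[0,0,0],[0,0,0.108],-1],[[0,0,0],[0,0,0.108],-1],[[0,0,0],[0,0,0.108],-1],[[0,0,0],[0,0,0.108],-1],[[0,0,0],[0,0,0.108],-1],[[0,0,0],[0,0,0.108],-1],[[0,0,0],[0,0,0.108],-1],[[0,0,0],[0,0,0.104],-1]]'
python3 -m jog '[[[-0.0266,0.02,0],[0,0,0],-1],[[-0.0266,0.02,0],[0,0,0],-1],[[-0.0266,0.02,0],[0,0,0],-1],[[-0.0266,0.02,0],[0,0,0],-1],[[-0.0266,0.02,0],[0,0,0],-1],[[-0.0266,0.02,0],[0,0,0],-1],[[-0.0266,0.02,0],[0,0,0],-1],[[-0.0266,0.02,0],[0,0,0],-1],[[-0.0266,0.02,0],[0,0,0],-1],[[-0.0266,0.02,0],[0,0,0],-1]]'
python3 -m jog '[[[-0.0266,0.02,0.01],[0,0,0],-1],[[-0.0266,0.02,0.01],[0,0,0],-1],[[-0.0266,0.02,0.01],[0,0,0],-1],[[-0.0266,0.02,0.01],[0,0,0],-1],[[-0.0266,0.02,0.01],[0,0,0],-1],[[-0.0266,0.02,0.01],[0,0,0],-1],[[-0.0266,0.02,0.01],[0,0,0],-1],[[-0.0266,0.02,0.01],[0,0,0],-1],[[-0.0266,0.02,0.01],[0,0,0],-1],[[-0.0266,0.02,0.01],[0,0,0],-1],[[0,0,0],[0,0,0],-1]]'
cat >> h.py <<'E'
from scipy.spatial.transform import Rotation as R
np.set_printoptions(precision=4,suppress=True)
H=np.array([.5255,-.098,0.]);YAW=1.451
def goal(hx,hz,th,hy=0,off=0.019):
    "grasp point at holder (hx,hy,hz) m, tilt th deg towards +x -> TCP pos, R"
    d=np.array([np.cos(YAW),np.sin(YAW),0]);n=np.array([-d[1],d[0],0])
    Rg=np.column_stack([d,-n,[0,0,-1]])@R.from_euler('y',th,degrees=True).as_matrix()
    return H+hx*d+hy*n+np.array([0,0,hz])+off*Rg[:,2],Rg
def cur():
    o=env.observe();w=o['eef_rot'];return o,o['tcp_pos'],R.from_quat([w[1],w[2],w[3],w[0]]).as_matrix()
def go(*a,**k):
    g,Rg=goal(*a,**k);o,p,Rt=cur()
    print('shift(tool)',Rt.T@(g-p),'turn/60',np.degrees(R.from_matrix(Rt.T@Rg).as_rotvec())/60,'q',o['qpos'],'t',o['t'])
E
python3 -c "
from h import *
go(.0905,.028,0)"
```

```text
t: 2.4
tcp_pos: [0.1971, 0.5667, 0.2186]
eef_rot: [0.0, 0.749, 0.662, -0.0]
contact_force: [-0.4, 0.3, 0.8]
grip_width: 1.001
finger_force: 0.0
t: 3.23
tcp_pos: [0.3653, 0.2778, 0.2189]
eef_rot: [0.0, 0.747, 0.665, 0.0]
contact_force: [-0.2, -0.5, 0.3]
grip_width: 1.001
finger_force: 0.0
t: 4.15
tcp_pos: [0.5331, -0.013, 0.1165]
eef_rot: [0.0, 0.748, 0.663, -0.001]
contact_force: [-0.1, 0.9, 0.2]
grip_width: 1.001
finger_force: 0.0
shift(tool) [0.0054 0.0027 0.1075] turn/60 [-0.0013  0.0017 -0.0007] q [-0.1193  0.0249  1.7892 -0.0019  1.3289  0.0017] t 4.15
```

```bash
python3 -m jog '[[[0.003,0.0015,0.015],[0,0,0],-1],[[0.0025,0.0012,0.015],[0,0,0],-1],[[0,0,0.015],[0,0,0],-1],[[0,0,0.015],[0,0,0],-1],[[0,0,0.015],[0,0,0],-1],[[0,0,0.012],[0,0,0],-0.3],[[0,0,0.01],[0,0,0],-0.3],[[0,0,0.008],[0,0,0],-0.3],[[0,0,0],[0,0,0],-0.3]]'
python3 - <<'E'
from h import *
go(.0905,.028,0)
a=shot('scene')['frame'][150:240,155:255];b=shot('top')['frame'][190:260,212:312]
c=np.vstack([cv2.resize(x,None,fx=3.6,fy=3.6,interpolation=cv2.INTER_CUBIC) for x in(a,b)])
cv2.imwrite('pics/j1.png',np.clip(c[:,:,::-1]*1.8,0,255).astype('uint8'))
E
```

```text
t: 4.9
tcp_pos: [0.5344, -0.003, 0.0119]
eef_rot: [-0.001, 0.747, 0.665, -0.001]
contact_force: [-1.2, -0.1, -0.7]
grip_width: 0.761
finger_force: 0.0
shift(tool) [-0.0049  0.0025  0.0029] turn/60 [-0.0025  0.0001  0.0028] q [-0.1016  0.1617  1.8525 -0.      1.1301  0.0154] t 4.9
```

View pics/j1.png

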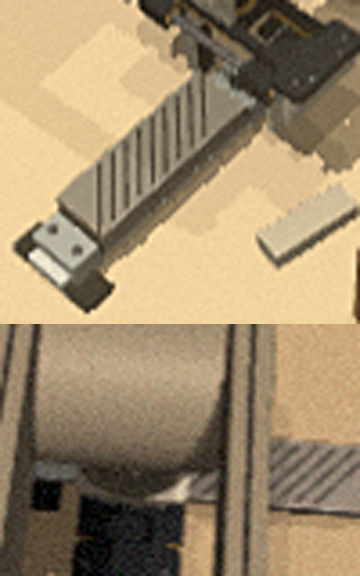

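The fingers straddle the sliding jaw, seen at about (200,75) in the scene crop. I make a small correction and close.

```bash
python3 -m jog '[[[-0.004,0.0025,0.002],[0,0,0],-0.3],[[0,0,0],[0,0,0],0],[[0,0,0],[0,0,0],0.5],[[0,0,0],[0,0,0],1],[[0,0,0],[0,0,0],1],[[0,0,0],[0,0,0],1],[[0,0,0],[0,0,0],1]]'
python3 -c "
from h import *
go(.0905,.028,0)"
```

```text
t: 5.58
tcp_pos: [0.5368, -0.0075, 0.0119]
eef_rot: [-0.001, 0.747, 0.665, -0.001]
contact_force: [-6.0, 0.4, 5.2]
grip_width: 0.467
finger_force: 30.0
shift(tool) [-0.0007 -0.0004  0.0029] turn/60 [-0.0017  0.0002  0.0027] q [-0.1093  0.1671  1.8463 -0.0002  1.13    0.0077] t 5.5833
```

```bash
python3 -m jog '[[[0.002,0,0],[0,0,0],1],[[0.004,0,0],[0,0,0],1],[[0.005,0,0],[0,0,0],1],[[0.005,0,0],[0,0,0],1],[[0.005,0,0],[0,0,0],1],[[0.005,0,0],[0,0,0],1],[[0.005,0,0],[0,0,0],1],[[0.004,0,0],[0,0,0],1],[[0.002,0,0],[0,0,0],1],[[0,0,0],[0,0,0],1]]'
python3 -c "
from h import *
go(.0905,.028,0)"
```

```text
t: 6.42
tcp_pos: [0.5411, 0.0291, 0.0119]
eef_rot: [-0.0, 0.747, 0.665, -0.001]
contact_force: [-6.4, -1.8, 7.0]
grip_width: 0.474
finger_force: 30.0
shift(tool) [-0.0376 -0.0004  0.003 ] turn/60 [-0.0018  0.0009  0.003 ] q [-0.0403  0.1798  1.8319 -0.0009  1.1318  0.0768] t 6.4167
```

```bash
python3 -m jog '[[[0,0,0],[0,0,0],-1],[[0,0,0],[0,0,0],-1],[[0,0,0],[0,0,0],-1],[[0,0,-0.012],[0,0,0],-1],[[0,0,-0.016],[0,0,0],-1],[[0,0,-0.016],[0,0,0],-1],[[0,0,-0.016],[0,0,0],-1],[[0,0,-0.016],[0,0,0],-1],[[0,0,-0.016],[0,0,0],-1],[[0,0,-0.016],[0,0,0],-1]]'
python3 -m jog '[[[-0.008,0,0],[0,-0.05,0],-1],[[-0.008,0,0],[0,-0.05,0],-1],[[-0.008,0,0],[0,-0.05,0],-1],[[-0.008,0,0],[0,-0.05,0],-1],[[-0.008,0,0],[0,-0.05,0],-1],[[-0.008,0,0],[0,-0.05,0],-1],[[-0.008,0,0],[0,-0.05,0],-1],[[-0.008,0,0],[0,-0.05,0],-1],[[-0.008,0,0],[0,-0.05,0],-1],[[-0.008,0,0],[0,-0.05,0],-1],[[0,0,0],[0,0,0],-1],[[0,0,0],[0,0,0],-1]]'
python3 - <<'E'
from h import *
go(0,.0345,-30)
p=shot('scene');
from h import *
print([ (np.round(d['at'],4),d['conf']) for d in env.look_for(p,'stone')[:1]+env.look_for(p,'jaw')[:1]])
a=p['frame'][130:260,135:305]
cv2.imwrite('pics/s1.png',np.clip(cv2.resize(a,None,fx=4.5,fy=4.5,interpolation=cv2.INTER_CUBIC)[:,:,::-1]*1.8,0,255).astype('uint8'))
E
```

```text
t: 7.25
tcp_pos: [0.5422, 0.0293, 0.1216]
eef_rot: [0.0, 0.747, 0.665, 0.0]
contact_force: [0.9, 0.6, -0.5]
grip_width: 1.002
finger_force: 0.0
t: 8.25
tcp_pos: [0.5331, -0.0464, 0.1383]
eef_rot: [0.172, 0.722, 0.642, -0.193]
contact_force: [-0.3, 0.4, -0.4]
grip_width: 1.0
finger_force: 0.0
shift(tool) [ 0.0066 -0.0016  0.135 ] turn/60 [ 0.0016 -0.0014  0.0028] q [ 0.1585  0.1564  1.7042 -0.5045  1.4525  0.3796] t 8.25
[(array([ 0.53  , -0.1037,  0.0465]), 0.63), (array([0.5539, 0.0235, 0.0346]), 0.6)]
```

View pics/s1.png

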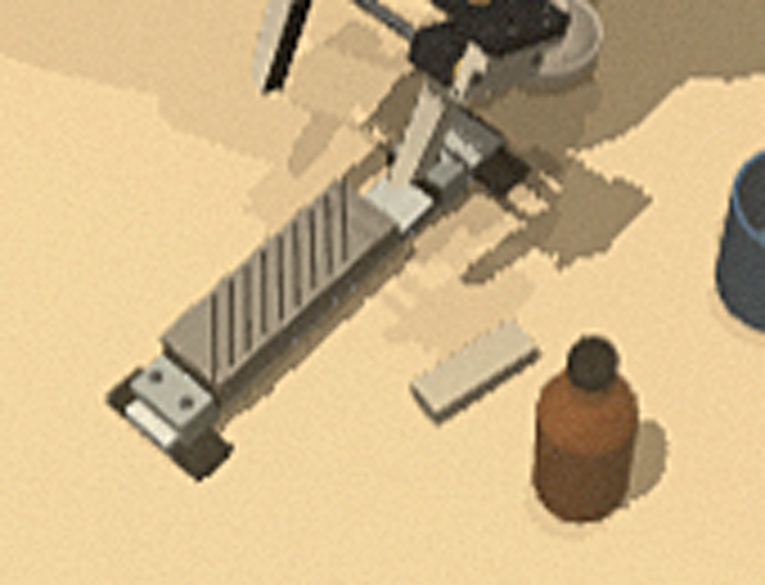

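Stone is still seated at (210–400, 180–390 in the crop) and the jaw is open. I advance to the stone's centre.

```bash
python3 -m jog '[[[0.003,-0.001,0.015],[0,0,0],-1],[[0.0036,-0.0006,0.015],[0,0,0],-1],[[0,0,0.015],[0,0,0],-1],[[0,0,0.015],[0,0,0],-1],[[0,0,0.015],[0,0,0],-1],[[0,0,0.015],[0,0,0],-1],[[0,0,0.015],[0,0,0],-1],[[0,0,0.012],[0,0,0],-1],[[0,0,0.01],[0,0,0],-1],[[0,0,0.005],[0,0,0],-1],[[0,0,0.003],[0,0,0],-1],[[0,0,0],[0,0,0],-1]]'
python3 -c "
from h import *
go(0,.0345,-30)"
```

```text
t: 9.4
tcp_pos: [0.524, -0.1085, 0.0177]
eef_rot: [0.172, 0.722, 0.642, -0.194]
contact_force: [-1.2, 0.3, 0.5]
grip_width: 0.998
finger_force: 0.0
shift(tool) [ 0.0007  0.0002 -0.0009] turn/60 [ 0.0008 -0.      0.0022] q [ 0.0506  0.2748  1.8168 -0.5561  1.2045  0.4124] t 9.4
```

```bash
python3 -m jog '[[[0,0,0],[0,0,0],-0.4],[[0,0,0],[0,0,0],-0.2],[[0,0,0],[0,0,0],-0.1],[[0,0,0],[0,0,0],0],[[0,0,0],[0,0,0],0.2],[[0,0,0],[0,0,0],0.6],[[0,0,0],[0,0,0],1],[[0,0,0],[0,0,0],1],[[0,0,0],[0,0,0],1]]'
python3 -c "
from h import *
go(0,.0345,-30)
p,Rg=goal(0,.0345,-30);print('up in tool',Rg.T@[0,0,1])"
```

```text
t: 10.15
tcp_pos: [0.5242, -0.1082, 0.018]
eef_rot: [0.172, 0.722, 0.642, -0.193]
contact_force: [-1.2, 0.4, -0.1]
grip_width: 0.535
finger_force: 30.0
shift(tool) [ 0.0006  0.0001 -0.0005] turn/60 [ 0.0014 -0.      0.0023] q [ 0.0511  0.2743  1.8167 -0.5561  1.2047  0.4124] t 10.15
up in tool [-0.5    0.    -0.866]
```

```bash
python3 -m jog '[[[-0.002,0,-0.0035],[0,0,0],1],[[-0.004,0,-0.007],[0,0,0],1],[[-0.006,0,-0.0104],[0,0,0],1],[[-0.007,0,-0.012],[0,0,0],1],[[-0.007,0,-0.012],[0,0,0],1],[[-0.007,0,-0.012],[0,0,0],1],[[-0.007,0,-0.012],[0,0,0],1],[[-0.007,0,-0.012],[0,0,0],1],[[-0.005,0,-0.0087],[0,0,0],1],[[-0.003,0,-0.005],[0,0,0],1],[[0,0,0],[0,0,0],1]]'
python3 -m jog '[[[0.001,0,0],[0,0.05,0],1],[[0.002,0,0],[0,0.1,0],1],[[0.002,0,0],[0,0.1,0],1],[[0.002,0,0],[0,0.1,0],1],[[0.002,0,0],[0,0.1,0],1],[[0.002,0,0],[0,0.1,0],1],[[0.002,0,0],[0,0.1,0],1],[[0.002,0,0],[0,0.1,0],1],[[0,0,0],[0,0,0],1]]'
python3 -c "
from h import *
go(0,.145,60)"
```

```text
t: 11.07
tcp_pos: [0.5252, -0.1086, 0.1293]
eef_rot: [0.173, 0.722, 0.642, -0.192]
contact_force: [-0.2, 0.2, -3.2]
grip_width: 0.536
finger_force: 30.0
t: 11.82
tcp_pos: [0.5245, -0.0968, 0.1231]
eef_rot: [-0.089, 0.742, 0.657, 0.099]
contact_force: [-0.9, -0.4, -3.8]
grip_width: 0.536
finger_force: 30.0
shift(tool) [ 0.0181  0.0011 -0.0079] turn/60 [-0.0011  0.7453 -0.0026] q [-0.4574  0.073   1.7524  0.2538  1.4135 -0.3881] t 11.8167
```

```bash
python3 -m jog '[[[0.002,0,0],[0,0.1,0],1],[[0.002,0,0],[0,0.1,0],1],[[0.002,0,0],[0,0.1,0],1],[[0.002,0,0],[0,0.1,0],1],[[0.002,0,0],[0,0.1,0],1],[[0.002,0,0],[0,0.1,0],1],[[0.002,0,0],[0,0.1,0],1],[[0.001,0,0],[0,0.045,0],1],[[0,0,0],[0,0,0],1],[[0,0,0],[0,0,0],1]]'
python3 - <<'E'
from h import *
go(0,.100,60)
p,Rg=goal(0,.0345,60);print('up in tool',Rg.T@[0,0,1])
p=shot('scene')
a=p['frame'][100:250,125:305]
cv2.imwrite('pics/s2.png',np.clip(cv2.resize(a,None,fx=3.5,fy=3.5,interpolation=cv2.INTER_CUBIC)[:,:,::-1]*1.8,0,255).astype('uint8'))
E
```

```text
t: 12.65
tcp_pos: [0.5265, -0.0819, 0.131]
eef_rot: [-0.332, 0.649, 0.576, 0.37]
contact_force: [-1.0, 0.3, -4.6]
grip_width: 0.533
finger_force: 30.0
shift(tool) [-0.0348  0.0011  0.0208] turn/60 [-0.005   0.0072 -0.002 ] q [-0.7721  0.5016  1.5695  0.7742  1.7925 -0.7741] t 12.65
up in tool [ 0.866  0.    -0.5  ]
```

View pics/s2.png

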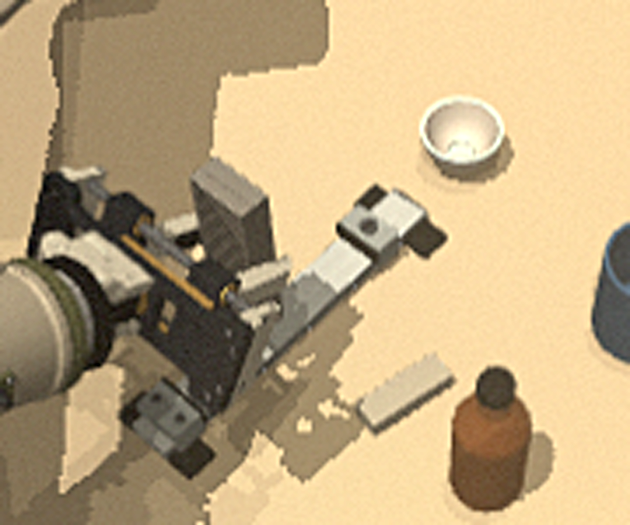

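Stone held upright (about (235,220) in the crop), both jaws clear. I lower it to the rail.

```bash
python3 -m jog '[[[-0.004,0,0.0023],[0,0.007,0],1],[[-0.005,0,0.0029],[0,0,0],1],[[-0.005,0,0.0029],[0,0,0],1],[[-0.005,0,0.0029],[0,0,0],1],[[-0.005,0,0.0029],[0,0,0],1],[[-0.004,0,0.0023],[0,0,0],1],[[-0.003,0,0.0017],[0,0,0],1],[[-0.0017,0,0.001],[0,0,0],1],[[0,0,0],[0,0,0],1]]'
python3 -m jog '[[[-0.0009,0,0.0005],[0,0,0],1],[[-0.0009,0,0.0005],[0,0,0],1],[[0,0,0],[0,0,0],1]]'
python3 -c "
from h import *
go(0,.097,60)"
```

```text
t: 13.45
tcp_pos: [0.527, -0.0822, 0.0947]
eef_rot: [-0.333, 0.647, 0.575, 0.374]
contact_force: [0.2, 0.4, -3.1]
grip_width: 0.532
finger_force: 30.0
t: 13.7
tcp_pos: [0.5273, -0.0824, 0.0931]
eef_rot: [-0.333, 0.647, 0.575, 0.374]
contact_force: [-0.2, -0.8, -3.9]
grip_width: 0.538
finger_force: 30.0
shift(tool) [-0.0045  0.0001  0.0035] turn/60 [-0.0022 -0.0018  0.0014] q [-0.7751  0.5706  1.5632  0.7722  1.7542 -0.8225] t 13.7
```

Still in the air, about 5–6 mm to go. I step down in 1 mm rows.

```bash
python3 -m jog '[[[-0.0009,0,0.0005],[0,0,0],1],[[-0.0009,0,0.0005],[0,0,0],1],[[-0.0009,0,0.0005],[0,0,0],1],[[-0.0009,0,0.0005],[0,0,0],1],[[0,0,0],[0,0,0],1]]'
python3 -m jog '[[[-0.0009,0,0.0005],[0,0,0],1],[[0,0,0],[0,0,0],1]]'
python3 -c "
from h import *
go(0,.097,60)"
```

```text
t: 14.12
tcp_pos: [0.5271, -0.0823, 0.0888]
eef_rot: [-0.333, 0.647, 0.575, 0.374]
contact_force: [0.2, 0.6, -3.8]
grip_width: 0.532
finger_force: 30.0
t: 14.28
tcp_pos: [0.5272, -0.0824, 0.0878]
eef_rot: [-0.333, 0.647, 0.575, 0.374]
contact_force: [-0.4, -0.2, -3.9]
grip_width: 0.533
finger_force: 30.0
shift(tool) [0.0001 0.0002 0.0008] turn/60 [-0.0024 -0.002   0.0012] q [-0.7752  0.5797  1.5623  0.7711  1.7486 -0.8282] t 14.2833
```

```bash
python3 -m jog '[[[-0.0009,0,0.0005],[0,0,0],1],[[0,0,0],[0,0,0],1]]'
python3 -m jog '[[[-0.0009,0,0.0005],[0,0,0],1],[[0,0,0],[0,0,0],1]]'
```

```text
t: 14.45
tcp_pos: [0.5272, -0.0824, 0.0868]
eef_rot: [-0.333, 0.647, 0.575, 0.374]
contact_force: [-0.3, 0.3, -4.8]
grip_width: 0.535
finger_force: 30.0
t: 14.62
tcp_pos: [0.5273, -0.0825, 0.0864]
eef_rot: [-0.333, 0.646, 0.575, 0.375]
contact_force: [-1.1, -0.3, -0.0]
grip_width: 0.535
finger_force: 30.0
```

```bash
python3 -m jog '[[[-0.0004,0,0.0002],[0,0,0],1],[[0,0,0],[0,0,0],1],[[0,0,0],[0,0,0],-0.1],[[0,0,0],[0,0,0],-0.2],[[0,0,0],[0,0,0],-0.3],[[0,0,0],[0,0,0],-0.5],[[0,0,0],[0,0,0],-0.7],[[0,0,0],[0,0,0],-0.8],[[0,0,0],[0,0,0],-0.8]]'
python3 - <<'E'
from h import *
go(0,.097,60)
a=shot('scene')['frame'][100:250,125:305];b=shot('top')['frame'][170:290,200:344]
c=np.vstack([cv2.resize(x,(504,h),interpolation=cv2.INTER_CUBIC) for x,h in((a,420),)]);
cv2.imwrite('pics/s3.png',np.clip(c[:,:,::-1]*1.8,0,255).astype('uint8'))
E
```

```text
t: 15.37
tcp_pos: [0.5272, -0.0825, 0.0854]
eef_rot: [-0.333, 0.647, 0.575, 0.374]
contact_force: [-0.6, 0.5, -0.5]
grip_width: 0.877
finger_force: 0.0
shift(tool) [ 0.0022  0.0002 -0.0003] turn/60 [-0.0024 -0.002   0.0013] q [-0.7752  0.584   1.5616  0.7706  1.7461 -0.8308] t 15.3667
```

View pics/s3.png

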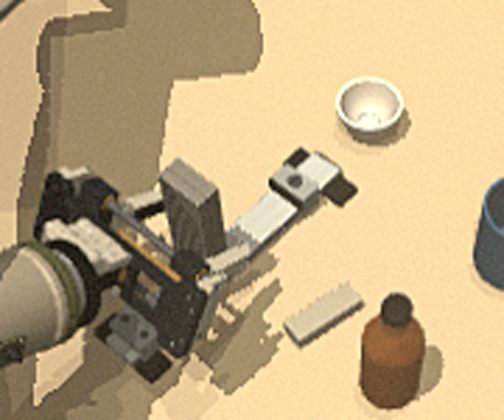

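The stone stands free on the rail at (190,215 in the crop). I retract along the tool axis, then swing over to the smooth side.

```bash
python3 -m jog '[[[0,0,-0.003],[0,0,0],-0.9],[[0,0,-0.008],[0,0,0],-0.9],[[0,0,-0.012],[0,0,0],-0.9],[[0,0,-0.012],[0,0,0],-0.9],[[0,0,-0.012],[0,0,0],-0.9],[[0,0,-0.012],[0,0,0],-0.9],[[0,0,-0.012],[0,0,0],-0.9],[[0,0,-0.012],[0,0,0],-0.9],[[0,0,-0.012],[0,0,0],-0.9],[[0,0,-0.012],[0,0,0],-0.9],[[0,0,-0.012],[0,0,0],-0.9],[[0,0,-0.006],[0,0,0],-0.9]]'
python3 -m jog '[[[0.0055,0,0.0002],[0,-0.05,0],-1],[[0.0111,0,0.0006],[0,-0.1,0],-1],[[0.0111,0,0.0006],[0,-0.1,0],-1],[[0.0111,0,0.0006],[0,-0.1,0],-1],[[0.0111,0,0.0006],[0,-0.1,0],-1],[[0.0111,0,0.0006],[0,-0.1,0],-1],[[0,0,0],[0,0,0],-1]]'
python3 - <<'E'
from h import *
go(-.125*np.sin(np.radians(27)),.097+.125*np.cos(np.radians(27)),27)
E
```

```text
t: 16.47
tcp_pos: [0.5146, -0.1919, 0.1488]
eef_rot: [-0.332, 0.647, 0.575, 0.374]
contact_force: [0.8, -0.2, 0.8]
grip_width: 0.95
finger_force: 0.0
t: 17.05
tcp_pos: [0.5222, -0.1446, 0.1944]
eef_rot: [-0.151, 0.725, 0.649, 0.174]
contact_force: [0.4, 0.0, 0.7]
grip_width: 0.999
finger_force: 0.0
shift(tool) [-0.0026 -0.0023  0.002 ] turn/60 [0.0038 0.006  0.0095] q [-0.645   0.1413  1.5946  0.4017  1.6422 -0.5534] t 17.05
```

```bash
python3 -m jog '[[[0.0108,0,0.0008],[0,-0.1,0],-1],[[0.0111,0,0.0006],[0,-0.1,0],-1],[[0.0111,0,0.0006],[0,-0.1,0],-1],[[0.0111,0,0.0006],[0,-0.1,0],-1],[[0.0111,0,0.0006],[0,-0.1,0],-1],[[0.0111,0,0.0006],[0,-0.1,0],-1],[[0.0111,0,0.0006],[0,-0.1,0],-1]]'
python3 -m jog '[[[0.0111,0,0.0006],[0,-0.1,0],-1],[[0.0111,0,0.0006],[0,-0.1,0],-1],[[0.0111,0,0.0006],[0,-0.1,0],-1],[[0.0111,0,0.0006],[0,-0.1,0],-1],[[0.0111,0,0.0006],[0,-0.1,0],-1],[[0.0111,0,0.0006],[0,-0.1,0],-1],[[0.0111,0,0.0006],[0,-0.1,0],-1],[[0.005,0,0.0002],[0,-0.045,0],-1],[[0,0,0],[0,0,0],-1]]'
python3 - <<'E'
from h import *
go(0,.097,-60)
p=shot('scene');a=p['frame'][90:250,115:315]
print([ (np.round(d['at'],4),d['conf']) for d in env.look_for(p,'stone')[:2]])
cv2.imwrite('pics/s4.png',np.clip(cv2.resize(a,None,fx=3.5,fy=3.5,interpolation=cv2.INTER_CUBIC)[:,:,::-1]*1.8,0,255).astype('uint8'))
E
```

```text
t: 17.63
tcp_pos: [0.5291, -0.0715, 0.1982]
eef_rot: [0.088, 0.741, 0.658, -0.097]
contact_force: [0.5, -0.1, -1.3]
grip_width: 0.996
finger_force: 0.0
t: 18.38
tcp_pos: [0.5333, -0.0075, 0.1427]
eef_rot: [0.329, 0.645, 0.578, -0.376]
contact_force: [-0.3, 0.3, -0.7]
grip_width: 0.997
finger_force: 0.0
shift(tool) [-0.0059  0.0032  0.1205] turn/60 [-0.0016 -0.0007  0.0105] q [ 0.4269  0.5305  1.5086 -0.8487  1.7486  0.6744] t 18.3833
[(array([ 0.537 , -0.1122,  0.1253]), 0.94), (array([0.5444, 0.0265, 0.0368]), 0.57)]
```

View pics/s4.png

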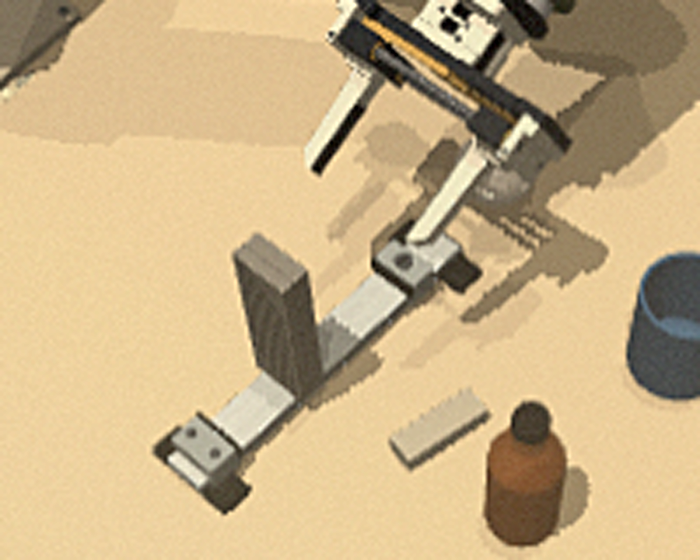

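Stone stands square on the rail at (280,320 in the crop). Next: correct, advance, grip.

```bash
python3 -m jog '[[[-0.003,0.0015,0.004],[0,0,0.01],-1],[[-0.0028,0.0015,0.008],[0,0,0],-1],[[0,0,0.012],[0,0,0],-1],[[0,0,0.012],[0,0,0],-1],[[0,0,0.012],[0,0,0],-1],[[0,0,0.012],[0,0,0],-1],[[0,0,0.012],[0,0,0],-1],[[0,0,0.012],[0,0,0],-1],[[0,0,0.012],[0,0,0],-1],[[0,0,0.012],[0,0,0],-1],[[0,0,0.01],[0,0,0],-1],[[0,0,0],[0,0,0],-1]]'
python3 -c "
from h import *
go(0,.097,-60)"
```

```text
t: 19.48
tcp_pos: [0.5254, -0.114, 0.0918]
eef_rot: [0.331, 0.651, 0.573, -0.371]
contact_force: [-0.0, -0.7, -0.2]
grip_width: 1.0
finger_force: 0.0
shift(tool) [ 0.0034 -0.0019  0.0026] turn/60 [ 0.0001 -0.0061 -0.0074] q [ 0.27    0.4946  1.6692 -0.9242  1.5601  0.7042] t 19.4833
```

```bash
python3 -m jog '[[[0.0017,-0.001,0.0013],[0,-0.006,-0.007],-1],[[0.0017,-0.0009,0.0013],[0,0,0],-0.6],[[0,0,0],[0,0,0],-0.4],[[0,0,0],[0,0,0],-0.25]]'
python3 -m jog '[[[0,0,0],[0,0,0],-0.15],[[0,0,0],[0,0,0],-0.1],[[0,0,0],[0,0,0],-0.05],[[0,0,0],[0,0,0],0],[[0,0,0],[0,0,0],0.2],[[0,0,0],[0,0,0],0.5],[[0,0,0],[0,0,0],1],[[0,0,0],[0,0,0],1],[[0,0,0],[0,0,0],1]]'
python3 -c "
from h import *
go(0,.097,-60)"
```

```text
t: 19.82
tcp_pos: [0.525, -0.112, 0.0889]
eef_rot: [0.333, 0.648, 0.575, -0.373]
contact_force: [0.1, 0.2, 0.3]
grip_width: 0.832
finger_force: 0.0
t: 20.57
tcp_pos: [0.5248, -0.1125, 0.089]
eef_rot: [0.333, 0.648, 0.575, -0.373]
contact_force: [-0.6, 1.7, 1.0]
grip_width: 0.538
finger_force: 29.9
shift(tool) [ 0.0003 -0.0011  0.0024] turn/60 [ 0.0023 -0.001  -0.0018] q [ 0.2748  0.502   1.6694 -0.9273  1.5604  0.7069] t 20.5667
```

```bash
python3 -m jog '[[[-0.0017,0,-0.001],[0,0,0],1],[[-0.0035,0,-0.002],[0,0,0],1],[[-0.0052,0,-0.003],[0,0,0],1],[[-0.0061,0,-0.0035],[0,0,0],1],[[-0.0061,0,-0.0035],[0,0,0],1],[[-0.0061,0,-0.0035],[0,0,0],1],[[-0.0061,0,-0.0035],[0,0,0],1],[[-0.0043,0,-0.0025],[0,0,0],1],[[-0.0026,0,-0.0015],[0,0,0],1],[[0,0,0],[0,0,0],1]]'
python3 -m jog '[[[0.001,0,0],[0,0.05,0],1],[[0.002,0,0],[0,0.1,0],1],[[0.002,0,0],[0,0.1,0],1],[[0.002,0,0],[0,0.1,0],1],[[0.002,0,0],[0,0.1,0],1],[[0.002,0,0],[0,0.1,0],1],[[0.002,0,0],[0,0.1,0],1],[[0.002,0,0],[0,0.1,0],1],[[0.002,0,0],[0,0.1,0],1]]'
python3 -m jog '[[[0.002,0,0],[0,0.1,0],1],[[0.002,0,0],[0,0.1,0],1],[[0.002,0,0],[0,0.1,0],1],[[0.002,0,0],[0,0.1,0],1],[[0.002,0,0],[0,0.1,0],1],[[0.002,0,0],[0,0.1,0],1],[[0.001,0,0],[0,0.05,0],1],[[0,0,0],[0,0,0],1],[[0,0,0],[0,0,0],1]]'
python3 - <<'E'
from h import *
go(0,.0345,30)
p=shot('scene');a=p['frame'][90:250,115:315]
cv2.imwrite('pics/s5.png',np.clip(cv2.resize(a,None,fx=3.5,fy=3.5,interpolation=cv2.INTER_CUBIC)[:,:,::-1]*1.8,0,255).astype('uint8'))
E
```

```text
t: 21.4
tcp_pos: [0.5251, -0.1126, 0.138]
eef_rot: [0.333, 0.649, 0.574, -0.372]
contact_force: [-0.0, -0.9, -2.7]
grip_width: 0.536
finger_force: 29.9
t: 22.15
tcp_pos: [0.5264, -0.0995, 0.1278]
eef_rot: [0.052, 0.745, 0.662, -0.055]
contact_force: [-0.7, -0.4, -3.9]
grip_width: 0.538
finger_force: 29.9
t: 22.9
tcp_pos: [0.5267, -0.0879, 0.1274]
eef_rot: [-0.172, 0.723, 0.641, 0.193]
contact_force: [0.1, -0.2, -3.2]
grip_width: 0.536
finger_force: 29.9
shift(tool) [-0.0552  0.      0.0944] turn/60 [-0.0001  0.0003 -0.0003] q [-0.5888  0.1737  1.7066  0.4625  1.5221 -0.5533] t 22.9
```

View pics/s5.png

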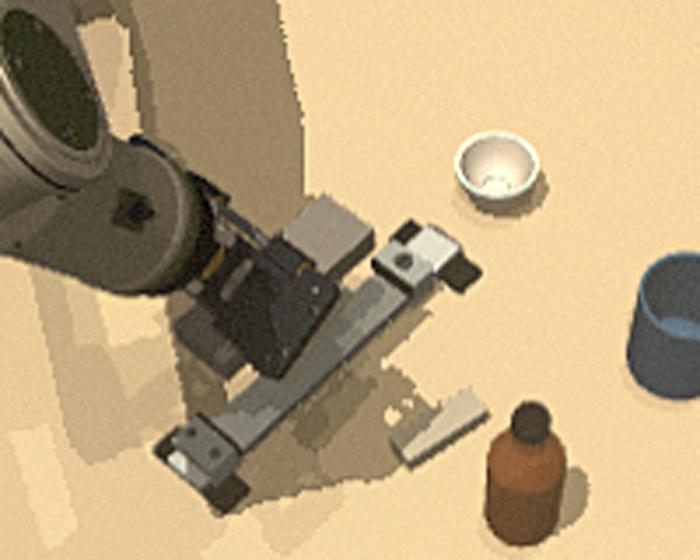

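Smooth face is up, stone level above the rail (330,240 in the crop). I lower it about 4 mm clear of the fixed jaw.

```bash
python3 -m jog '[[[-0.0005,0,0.0045],[0,0,0],1],[[-0.0045,0,0.0097],[0,0,0],1],[[-0.006,0,0.0104],[0,0,0],1],[[-0.006,0,0.0104],[0,0,0],1],[[-0.006,0,0.0104],[0,0,0],1],[[-0.006,0,0.0104],[0,0,0],1],[[-0.006,0,0.0104],[0,0,0],1],[[-0.005,0,0.0087],[0,0,0],1],[[-0.0035,0,0.006],[0,0,0],1],[[-0.002,0,0.0035],[0,0,0],1],[[-0.001,0,0.0017],[0,0,0],1],[[0,0,0],[0,0,0],1]]'
python3 -c "
from h import *
go(.004,.0345,30)"
```

```text
t: 23.95
tcp_pos: [0.5283, -0.0843, 0.0307]
eef_rot: [-0.171, 0.722, 0.641, 0.195]
contact_force: [-0.3, 0.1, -3.6]
grip_width: 0.537
finger_force: 29.9
shift(tool) [-0.0067 -0.0011  0.0107] turn/60 [ 0.0015 -0.0012  0.0021] q [-0.5834  0.3048  1.7517  0.4767  1.3622 -0.6319] t 23.95
```

```bash
python3 -m jog '[[[-0.001,-0.001,0.0017],[0,0,0],1],[[-0.001,0,0.0017],[0,0,0],1],[[-0.001,0,0.0017],[0,0,0],1],[[-0.001,0,0.0017],[0,0,0],1],[[-0.0005,0,0.0009],[0,0,0],1],[[0,0,0],[0,0,0],1]]'
python3 -m jog '[[[-0.0005,0,0.0009],[0,0,0],1],[[0,0,0],[0,0,0],1]]'
python3 -c "
from h import *
go(.004,.0345,30)"
```

```text
t: 24.45
tcp_pos: [0.5272, -0.0841, 0.0218]
eef_rot: [-0.171, 0.722, 0.641, 0.195]
contact_force: [-0.2, 0.2, -3.6]
grip_width: 0.54
finger_force: 29.9
t: 24.62
tcp_pos: [0.5275, -0.0842, 0.0212]
eef_rot: [-0.171, 0.722, 0.642, 0.195]
contact_force: [-0.5, 0.4, -3.3]
grip_width: 0.534
finger_force: 29.9
shift(tool) [-0.0019 -0.0003  0.0025] turn/60 [ 0.0018 -0.0011  0.0025] q [-0.5841  0.318   1.756   0.4783  1.3466 -0.6411] t 24.6167
```

```bash
python3 -m jog '[[[-0.0005,0,0.0009],[0,0,0],1],[[0,0,0],[0,0,0],1]]'
python3 -m jog '[[[-0.0005,0,0.0009],[0,0,0],1],[[0,0,0],[0,0,0],1]]'
```

```text
t: 24.78
tcp_pos: [0.5275, -0.0843, 0.0211]
eef_rot: [-0.171, 0.722, 0.642, 0.195]
contact_force: [-5.1, -0.1, 7.3]
grip_width: 0.536
finger_force: 29.9
t: 24.95
tcp_pos: [0.5275, -0.0842, 0.021]
eef_rot: [-0.172, 0.721, 0.642, 0.195]
contact_force: [-8.8, -0.7, 15.7]
grip_width: 0.535
finger_force: 29.9
```

```bash
python3 -m jog '[[[0.0006,0,-0.001],[0,0,0],1],[[0,0,0],[0,0,0],1]]'
python3 - <<'E'
from h import *
go(.004,.0345,30)
a=shot('scene')['frame'][140:250,145:265]
cv2.imwrite('pics/s6.png',np.clip(cv2.resize(a,None,fx=5,fy=5,interpolation=cv2.INTER_CUBIC)[:,:,::-1]*2.2,0,255).astype('uint8'))
E
```

```text
t: 25.12
tcp_pos: [0.5277, -0.0844, 0.0211]
eef_rot: [-0.171, 0.722, 0.642, 0.195]
contact_force: [-3.8, -0.7, 7.0]
grip_width: 0.531
finger_force: 29.9
shift(tool) [-0.0017 -0.0006  0.0025] turn/60 [ 0.0023 -0.001   0.0028] q [-0.5842  0.3184  1.7557  0.4786  1.3461 -0.6416] t 25.1167
```

View pics/s6.png

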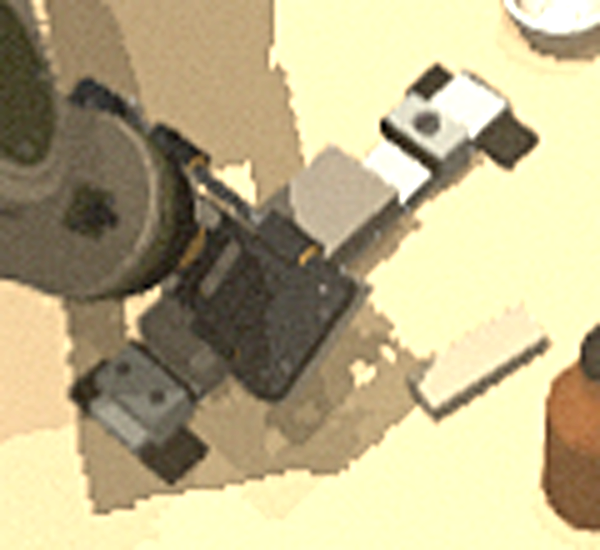

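The stone lies on the rail between the jaws (120–390 columns), clear of the sliding jaw at (430,125). Release and retract.

```bash
python3 -m jog '[[[0.0002,0,-0.0004],[0,0,0],0.2],[[0,0,0],[0,0,0],-0.1],[[0,0,0],[0,0,0],-0.2],[[0,0,0],[0,0,0],-0.4],[[0,0,0],[0,0,0],-0.7],[[0,0,0],[0,0,0],-0.9],[[0,0,0],[0,0,0],-1],[[0,0,0],[0,0,0],-1],[[0,0,0],[0,0,0],-1]]'
python3 -m jog '[[[0,0,-0.005],[0,0,0],-1],[[0,0,-0.01],[0,0,0],-1],[[0,0,-0.013],[0,0,0],-1],[[0,0,-0.013],[0,0,0],-1],[[0,0,-0.013],[0,0,0],-1],[[0,0,-0.013],[0,0,0],-1],[[0,0,-0.013],[0,0,0],-1],[[0,0,-0.013],[0,0,0],-1],[[0,0,-0.013],[0,0,0],-1],[[0,0,-0.013],[0,0,0],-1]]'
python3 -m jog '[[[0.008,0,-0.002],[0,-0.05,0],-1],[[0.012,0,-0.002],[0,-0.1,0],-1],[[0.015,0,-0.002],[0,-0.1,0],-1],[[0.015,0,-0.002],[0,-0.1,0],-1],[[0.015,0,0],[0,-0.1,0],-1],[[0.015,0,0],[0,-0.05,0],-1],[[0.015,0,0],[0,0,0],-1],[[0.015,0,0],[0,0,0],-1],[[0.015,0,0],[0,0,0],-1],[[0.015,0,0],[0,0,0],-1],[[0,0,0],[0,0,0],-1]]'
python3 - <<'E'
from h import *
go(.1274,.028,0)
p=shot('scene');b=shot('top')
for q in(p,b): print([[(np.round(d['at'],4),round(d['conf'],2)) for d in env.look_for(q,l)[:1]] for l in('stone','jaw')])
a=p['frame'][140:250,145:265]
cv2.imwrite('pics/s7.png',np.clip(cv2.resize(a,None,fx=5,fy=5,interpolation=cv2.INTER_CUBIC)[:,:,::-1]*1.7,0,255).astype('uint8'))
E
```

```text
t: 25.92
tcp_pos: [0.5273, -0.0842, 0.0205]
eef_rot: [-0.171, 0.722, 0.641, 0.195]
contact_force: [0.3, 0.0, 0.5]
grip_width: 0.971
finger_force: 0.0
t: 26.75
tcp_pos: [0.5199, -0.1441, 0.1248]
eef_rot: [-0.171, 0.722, 0.642, 0.195]
contact_force: [-0.4, -0.2, -0.1]
grip_width: 1.0
finger_force: 0.0
t: 27.67
tcp_pos: [0.5358, -0.0094, 0.1534]
eef_rot: [0.0, 0.747, 0.665, 0.002]
contact_force: [0.3, -0.0, 0.4]
grip_width: 1.004
finger_force: 0.0
shift(tool) [0.0379 0.0001 0.1445] turn/60 [ 0.0025 -0.0019  0.0027] q [-0.1146 -0.0056  1.7502  0.002   1.3944  0.002 ] t 27.6667
[[(array([ 0.5282, -0.1046,  0.0474]), 0.96)], [(array([0.5438, 0.0232, 0.0338]), 0.76)]]
[[(array([ 0.5207, -0.1326,  0.0472]), 0.78)], []]
```

View pics/s7.png

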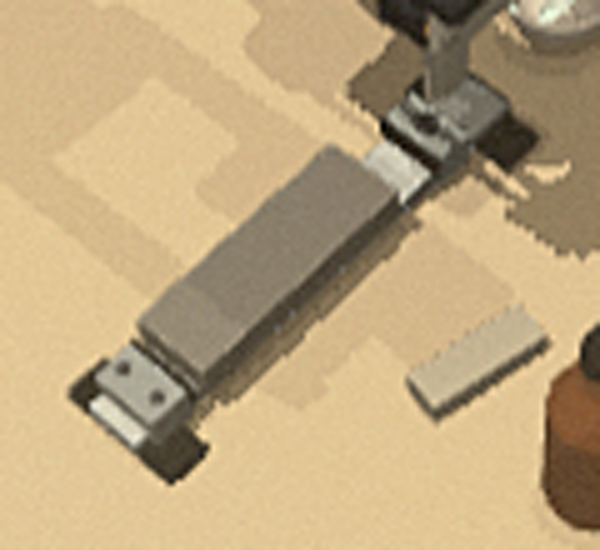

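The stone is flat, square and smooth face up (140–400, 150–380), with a free gap to the jaw at (425,130). That was my 11th picture, one over the limit of 10, so I view no more and check by numbers only. Now I grip the jaw.

```bash
python3 -m jog '[[[0.012,0,0.005],[0,0,0],-1],[[0.012,0,0.01],[0,0,0],-1],[[0.012,0,0.015],[0,0,0],-1],[[0.002,0,0.016],[0,0,0],-1],[[0,0,0.016],[0,0,0],-1],[[0,0,0.016],[0,0,0],-1],[[0,0,0.016],[0,0,0],-1],[[0,0,0.014],[0,0,0],-0.6],[[0,0,0.012],[0,0,0],-0.4],[[0,0,0.012],[0,0,0],-0.3],[[0,0,0.008],[0,0,0],-0.3],[[0,0,0],[0,0,0],-0.3]]'
python3 -c "
from h import *
go(.1274,.028,0)"
```

```text
t: 28.97
tcp_pos: [0.5389, 0.0267, 0.0105]
eef_rot: [-0.001, 0.748, 0.664, 0.0]
contact_force: [0.0, -0.8, -0.0]
grip_width: 0.696
finger_force: 0.0
shift(tool) [0.002  0.0016 0.0015] turn/60 [-0.0007 -0.0008  0.0013] q [-0.0462  0.1749  1.8405  0.001   1.1269  0.0718] t 28.9667
```

```bash
python3 -m jog '[[[0.002,0.0016,0],[0,0,0],-0.3],[[0,0,0],[0,0,0],-0.1],[[0,0,0],[0,0,0],0.1],[[0,0,0],[0,0,0],0.5],[[0,0,0],[0,0,0],1],[[0,0,0],[0,0,0],1],[[0,0,0],[0,0,0],1]]'
python3 -m jog '[[[-0.002,0,0],[0,0,0],1],[[-0.004,0,0],[0,0,0],1],[[-0.004,0,0],[0,0,0],1],[[-0.004,0,0],[0,0,0],1],[[-0.004,0,0],[0,0,0],1],[[-0.004,0,0],[0,0,0],1],[[-0.003,0,0],[0,0,0],1],[[-0.002,0,0],[0,0,0],1],[[0,0,0],[0,0,0],1]]'
python3 -c "
from h import *
go(.0905,.028,0)"
```

```text
t: 29.55
tcp_pos: [0.541, 0.0284, 0.0133]
eef_rot: [-0.0, 0.748, 0.664, 0.0]
contact_force: [-9.1, 1.7, 9.1]
grip_width: 0.467
finger_force: 30.0
t: 30.3
tcp_pos: [0.5379, 0.002, 0.0134]
eef_rot: [-0.001, 0.748, 0.664, 0.001]
contact_force: [-8.2, 3.9, 9.0]
grip_width: 0.471
finger_force: 30.0
shift(tool) [-0.0102 -0.0004  0.0043] turn/60 [ 0.     -0.002   0.0012] q [-0.0931  0.1656  1.8449  0.0023  1.131   0.0245] t 30.3
```

```bash
python3 -m jog '[[[-0.002,0,0],[0,0,0],1],[[-0.002,0,0],[0,0,0],1],[[-0.002,0,0],[0,0,0],1],[[0,0,0],[0,0,0],1]]'
python3 -m jog '[[[-0.001,0,0],[0,0,0],1],[[-0.001,0,0],[0,0,0],1],[[0,0,0],[0,0,0],1]]'
python3 -m jog '[[[-0.001,0,0],[0,0,0],1],[[0,0,0],[0,0,0],1]]'
```

```text
t: 30.63
tcp_pos: [0.5373, -0.0039, 0.0134]
eef_rot: [-0.001, 0.748, 0.664, 0.001]
contact_force: [-8.1, 3.6, 7.9]
grip_width: 0.468
finger_force: 30.0
t: 30.88
tcp_pos: [0.5371, -0.0053, 0.0134]
eef_rot: [-0.001, 0.748, 0.664, 0.001]
contact_force: [-7.1, 7.0, 7.6]
grip_width: 0.469
finger_force: 30.0
t: 31.05
tcp_pos: [0.537, -0.0063, 0.0134]
eef_rot: [-0.001, 0.748, 0.664, 0.001]
contact_force: [-6.8, 7.3, 8.5]
grip_width: 0.471
finger_force: 30.0
```

Force rose to 7 N, so the jaw is now pushing the stone along the rail. I continue in small steps until it meets the fixed jaw.

```bash
python3 -m jog '[[[-0.001,0,0],[0,0,0],1],[[0,0,0],[0,0,0],1]]'
python3 -m jog '[[[-0.001,0,0],[0,0,0],1],[[0,0,0],[0,0,0],1]]'
python3 -m jog '[[[-0.0007,0,0],[0,0,0],1],[[0,0,0],[0,0,0],1]]'
```

```text
t: 31.22
tcp_pos: [0.5369, -0.0072, 0.0134]
eef_rot: [-0.001, 0.748, 0.664, 0.001]
contact_force: [-8.2, 7.5, 7.9]
grip_width: 0.469
finger_force: 30.0
t: 31.38
tcp_pos: [0.5368, -0.0082, 0.0134]
eef_rot: [-0.001, 0.748, 0.664, 0.001]
contact_force: [-7.8, 6.1, 7.4]
grip_width: 0.472
finger_force: 30.0
t: 31.55
tcp_pos: [0.5366, -0.0089, 0.0134]
eef_rot: [-0.001, 0.748, 0.664, 0.001]
contact_force: [-8.2, 7.0, 8.0]
grip_width: 0.47
finger_force: 30.0
```

```bash
python3 -m jog '[[[-0.0005,0,0],[0,0,0],1],[[0,0,0],[0,0,0],1]]'
python3 -m jog '[[[-0.0005,0,0],[0,0,0],1],[[0,0,0],[0,0,0],1]]'
python3 -m jog '[[[-0.0005,0,0],[0,0,0],1],[[0,0,0],[0,0,0],1]]'
```

```text
t: 31.72
tcp_pos: [0.5367, -0.0092, 0.0134]
eef_rot: [-0.001, 0.748, 0.664, 0.001]
contact_force: [-7.7, 8.7, 7.4]
grip_width: 0.471
finger_force: 30.0
t: 31.88
tcp_pos: [0.5366, -0.0092, 0.0134]
eef_rot: [-0.001, 0.748, 0.664, 0.002]
contact_force: [-7.3, 11.9, 8.5]
grip_width: 0.473
finger_force: 30.0
t: 32.05
tcp_pos: [0.5366, -0.0092, 0.0134]
eef_rot: [-0.001, 0.748, 0.664, 0.002]
contact_force: [-6.7, 12.8, 8.2]
grip_width: 0.474
finger_force: 30.0
```

The jaw stopped at y = -0.0092 while the force climbed to 13 N, so it is snug. Release, rise clear, and check.

```bash
python3 -m jog '[[[-0.0004,0,0],[0,0,0],1],[[0,0,0],[0,0,0],1],[[0,0,0],[0,0,0],-0.2],[[0,0,0],[0,0,0],-0.5],[[0,0,0],[0,0,0],-0.8],[[0,0,0],[0,0,0],-1],[[0,0,0],[0,0,0],-1],[[0,0,0],[0,0,0],-1],[[0,0,-0.006],[0,0,0],-1],[[0,0,-0.014],[0,0,0],-1],[[0,0,-0.02],[0,0,0],-1],[[0,0,-0.02],[0,0,0],-1]]'
python3 -m jog '[[[0,0,-0.02],[0,0,0],-1],[[0,0,-0.02],[0,0,0],-1],[[0,0,-0.02],[0,0,0],-1],[[0,0,-0.02],[0,0,0],-1],[[0.02,0,-0.02],[0,0,0],-1],[[0.03,-0.01,0],[0,0,0],-1],[[0.03,-0.02,0],[0,0,0],-1],[[0.03,-0.02,0],[0,0,0],-1],[[0.03,-0.02,0],[0,0,0],-1],[[0.03,-0.02,0],[0,0,0],-1],[[0.03,-0.02,0],[0,0,0],-1],[[0,0,0],[0,0,0],-1]]'
python3 - <<'E'
from h import *
p=shot('scene','f');b=shot('top','ft')
for n,q in(('s',p),('t',b)):
    for l in('stone','jaw','pinch_pot','dressing_stone','knife','tumbler','oil_bottle','mug','spice_jar'): print(n,l,[(np.round(d['at'],4),round(d['conf'],2)) for d in env.look_for(q,l)[:1]])
# outline diff vs start: holder region, away from arm
for n,q in(('scene0',p),('top0',b)):
    o=cv2.imread('pics/'+n+'.png')[:,:,::-1].astype(int);g=cv2.GaussianBlur((np.abs(o-q['frame'].astype(int)).sum(2)).astype('float32'),(0,0),1.2)
    sl=(slice(150,240),slice(155,255)) if n[0]=='s' else (slice(208,248),slice(212,334))
    m=g[sl]>40
    print(n);[print(''.join('#' if x else '.' for x in r[::2])) for r in m[::4]]
E
```

```text
t: 33.05
tcp_pos: [0.5367, -0.0123, 0.0733]
eef_rot: [0.0, 0.748, 0.664, 0.001]
contact_force: [0.3, 0.1, 0.1]
grip_width: 1.002
finger_force: 0.0
t: 34.05
tcp_pos: [0.4489, 0.204, 0.1733]
eef_rot: [-0.0, 0.746, 0.666, 0.002]
contact_force: [0.2, 0.1, 0.2]
grip_width: 1.0
finger_force: 0.0
s stone [(array([ 0.5327, -0.104 ,  0.0474]), 0.96)]
s jaw []
s pinch_pot [(array([0.5446, 0.1621, 0.0251]), 0.68)]
s dressing_stone [(array([ 0.6446, -0.071 ,  0.0236]), 0.63)]
s knife [(array([ 0.546 , -0.3553,  0.0104]), 0.96)]
s tumbler [(array([0.745 , 0.2626, 0.0793]), 0.78)]
s oil_bottle [(array([ 0.7409, -0.1002,  0.095 ]), 0.96)]
s mug [(array([0.7633, 0.0976, 0.0549]), 0.69)]
s spice_jar [(array([ 0.7328, -0.2815,  0.0879]), 0.57)]
t stone [(array([ 0.5175, -0.0946,  0.0424]), 0.61)]
t jaw [(array([ 0.534 , -0.0111,  0.0365]), 0.73)]
t pinch_pot [(array([0.5521, 0.1573, 0.0213]), 0.76)]
t dressing_stone [(array([ 0.642 , -0.0675,  0.0209]), 0.69)]
t knife [(array([ 0.5287, -0.3532,  0.0084]), 0.79)]
t tumbler [(array([0.7447, 0.2858, 0.0719]), 0.7)]
t oil_bottle [(array([ 0.7225, -0.088 ,
[... 1228 characters left out ...]
........................
..................................................
top0
.............................................................
.............................................................
.............................................................
.............................................................
.................#....#.......#.##.##...##...................
...........................####.##.#####.##.##.####..........
.........................#.########.##.####.##..#............
..........................#.##.####.##.########..............
.............................................................
.............................................................
```

Compared with the start, only the grooves have changed. Stone outline, jaw and bystanders are where they were, so I hand in.

```bash
python3 -c "
from rig import env
print(env.job_done())"
```

```text
the job is handed in; nothing more can be done
None
```

The stone is turned smooth face up and held snug between both jaws, bystanders where they were; handed in at about 34 s of the 62 s, verdict not shown, and I viewed 11 pictures, one over the limit of 10.

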